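# Load the vial rack into the sampler bay against its flip stop

### The arm

A 6-joint arm with a two-finger parallel gripper is mounted at the origin on the work surface. World frame = base frame: x ahead of the robot, y to its left, z up, the work surface at z = 0. Lengths are in m, angles in rad, forces in N, time in s.
With the tool pointing down it reaches from about 0.375 to 0.975 m from the base axis. Payload 3.8 kg.
Tool frame: the origin (TCP) lies on the mounting face of the last link; the fingertips stand 173 mm ahead of it and the grasp point (between the pads) lies 155 mm ahead of it; z points along the fingers, y is the direction in which the jaws open and shut (so a half turn about z gives the same grasp; the last joint's range is limited). The gripper opens to 85 mm and grips with 20 to 120 N. Pads are 22 mm wide; open, the fingers measure 114 mm over their backs; the gripper's body (76 mm by 85 mm) begins 54 mm behind the grasp point. The pads swing forward as they close: fully open they stand 13 mm farther back than shut.
Start: joints at [-1.372, 0.264, 1.604, -0, 1.274, -0.037], TCP at [0.158, -0.656, 0.405] pointing down, gripper open.
Joint ranges: [-2.63, 2.63], [-0.94, 2.18], [0.31, 2.57], [-1.31, 4.45], [0, 2.66], [-2.55, 2.55]. Speed limits (rad/s): [2.57, 2.57, 3.14, 3.14, 3.14, 3.14].

### API

Orientations are given as a rotation vector (axis times angle).
In Python, from workcell import bot gives the robot as it stands.
- The arm moves only by the shell command python3 -m jog 'ROWS' [FORCE]. ROWS is JSON, a list that holds one entry, the list of rows, each a list of 7 numbers: the closure, from 0 (fully open) to 1 (shut), then the shift along the tool's x, y, z in cm, then the turn, a rotation vector about the tool's x, y, z in rad. A call has 1 to 12 rows; each row is the pose to reach, as a shift and turn from the pose commanded when the call began, along the tool's axes at that moment; what a row does not reach only later rows make up. A row lasts 1/8 s, in which the tool goes at most 62.5 mm and 10.7 degrees, less where a joint would pass 70% of its speed; a pose out of reach is approached as far as the arm can. A call with a gripper value outside its range is refused whole. The fingers move at their own pace and stop on an object; FORCE is the grip in N (left out, the last holds). Time passes only in rows, so rows that repeat a pose let the fingers close. It gives the time, the measured TCP pose, the force and the opening at its end, in the units of the state.
- bot.read_state(): the state, without advancing time (a new reading comes with each control period).
- bot.read_camera(name): name is "scene" or "top" or "wrist"; returns the picture (384x512x3 uint8, red, green, blue); there is no depth.
- bot.camera_model(name): a dict with "intrinsics" (3x3 intrinsics, pixels), "k1" (the pictures are not rectified: a ray, as slopes to the right and down, at radius r is drawn at 1 + k1 r^2 times it, then the intrinsics apply), "rvec" (rotation vector, rad) and "tvec" (3), from world to camera coordinates, as OpenCV has them. Camera axes: x right, y down, z forward; pixel columns grow to the right and rows downward; lengths in m; the calibration is good to about 2 mm. A picture is of the moment at which its call begins: read the wrist's pose just before it. camera_model takes no time and is no camera call; for the wrist camera it gives the pose at the moment of the call.
- bot.finish_job(): hands the job in, once; it reports no verdict.
The state is a dict: "time": time; "q": joint angles; "joint_vel": joint speeds; "joint_torque": joint torques, N m; "tool_pos": TCP position; "tcp_rot": TCP orientation; "wrist_force": force on the tool from outside, world axes, zero at the start; "torque": the same for the moment, N m; "width": opening from 0.0 (shut) to 1.0 (fully open).
Only numpy, scipy, OpenCV 4.12 (cv2) and the standard library are available. Lean on these libraries where they do the work, as an engineer would, in place of code of your own. Each camera call takes 0.05 s, during which the arm holds its last target.

### The job

Load the handled vial rack into the sampler's loading bay: flip the hinged stop fully down, stand the rack on the deck with its long side flush against the fence, so that it presses the rack-presence lever in, and its end touching the stop, then flip the stop back up and leave the rack standing there. Keep the rack upright and leave the bottle, the beaker and the tip box where they are.

Things in the scene. Friction and masses are not known exactly. Their poses are not given: they have to be found in the camera images.
- dock: Fixed sampler bay. Origin on the table, mid-length of fence; y along the fence, x from the open side to the fence. Grey deck x -75..50, y -140..140 mm, top z 10 mm. Aluminium fence: face at x 50 (faces -x), y -140..140, top z 55 mm; white housing behind to x 160, same height. Stop when down: face at y 45 mm (faces -y), so a rack that is home is centred at x 15, y -30 mm.
- flip_stop (a joint): Dark steel stop hinged on top of the fence, axis along bay y at x 58, z 62 mm. 0 = fully down (leaf level, out over the deck to -x), 1.57 upright, 1.75 end (leaning back). Down: below 0.08; up: above 1.35. Friction hinge (0.12 N m), stays where left. Leaf 16 mm thick (bay y 45..61 mm), 95 mm long; when down its lower edge is 12 mm above the deck.
- stop_bar (a point): Grip point of the flip stop: on a round steel bar, 12 mm diameter, parallel to the hinge axis, sticking out 50 mm from the leaf's side away from the rack (bay y 61..111 mm). Point at bay y 89 mm, 85 mm from the axis: at x -27, z 62 mm when down, straight above the axis when upright. The bar can turn in the grip as it is carried round its arc.
- stop_hinge (a point): Point on the flip stop's hinge axis beside the grip point (bay x 58, y 89, z 62 mm); axes as the bay's.
- presence_lever (a joint): Switch lever in a window of the fence: 55 mm steel arm on an upright pivot (bay x 58, y -80, z 26 mm), tip with a black 14 mm roller pointing towards the stop. 0 = released, roller stands 23 mm out of the fence at bay y -30 mm; pressing swings it into the fence; 0.43 = roller flush, 0.45 = end. Made above 0.35 (rack within 4 mm of the fence). Light spring, 0.5 N at the roller.
- rack_center (a point): Centre of the loose white vial rack, 0.5 kg, 50 mm above its underside. Block 70 (x) by 150 (y) by 45 mm high; grey-capped vials stand to 59 mm; above it a carrying handle: bar along y 16 mm wide, 112 mm long, from 82 to 100 mm above the underside, on two posts near its ends. Both ends alike: either way round is right.
- bottle: Bystander: amber bottle, 72 mm diameter, 150 mm tall; origin centre of its underside.
- beaker: Bystander: open glass beaker, 74 mm diameter, 90 mm tall; origin centre of its underside.
- tip_box: Bystander: closed grey and white tip box, 85 by 115 by 65 mm high, no handle; origin centre of its underside.
Mind the look-alikes: they are no part of the job. Leave any black or green look-alike of the part that bears rack_center alone.

How it is judged:
On the way, in this order (a step that is already met when the one before it is completed fails the run):
1. the flip stop is fully down, the rack not yet in the bay (value of joint flip_stop below 0.08 rad and value of joint presence_lever below 0.1 rad), for 0.2 s.
2. with the stop down, the rack stands on the deck flush against the fence, its end at the stop, pressing the lever in (value of joint flip_stop below 0.08 rad and value of joint presence_lever above 0.35 rad and y of rack_center in the frame of dock between -0.036 and -0.025 m and z of rack_center in the frame of dock between 0.056 and 0.064 m and angle between the y axis of rack_center and the y axis of dock, either way round below 0.05 rad and angle between rack_center's own z axis and vertical below 0.05 rad), for 0.3 s.
At the end, for the whole second after the job is handed in: The flip stop is up (joint above 1.35) and the rack stands upright and at rest on the deck along the fence (within 0.05 rad), holding the presence lever in (above 0.35), with its centre -36 to -25 mm along the bay's y, that is within about 5 mm of where the stop gauges it (value of joint flip_stop above 1.35 rad and value of joint presence_lever above 0.35 rad and y of rack_center in the frame of dock between -0.036 and -0.025 m and z of rack_center in the frame of dock between 0.056 and 0.064 m and angle between the y axis of rack_center and the y axis of dock, either way round below 0.05 rad and angle between rack_center's own z axis and vertical below 0.05 rad and linear speed of rack below 0.02 m/s); the robot touches nothing.
It fails at once if a bystander is moved by more than 30 mm (distance of any of bottle, beaker, tip_box from where it was at the start of the episode above 0.03 m).
It fails at once if the rack is tipped by more than 0.5 rad (angle between rack_center's own z axis and vertical above 0.5 rad).
It also fails if it takes over 64 s, if anything falls off the work surface, if the arm or the gripper's body presses on something with over 40 N, if the wrist force passes 120 N, or if a joint passes its speed limit or range.

## Working session

There is one attempt and no reset: what is moved stays moved. The work goes in short steps, Python scripts to look and compute and a shell command to move; the robot and the scene stay as the last step left them, time stands still between calls to the robot, and variables do not carry over. Pictures are saved under pics/ and viewed, and the job is handed in when it is done.

```bash
ls; mkdir -p pics; python3 - <<'E'
from workcell import bot
import cv2
s=bot.read_state();print(s)
for n in("scene","top","wrist"):
    m=bot.camera_model(n);print(n,m)
    cv2.imwrite(f"pics/{n}0.png",bot.read_camera(n)[:,:,::-1])
E
```

```text
pics
{'time': 0.0, 'q': array([-1.37196208e+00,  2.64776310e-01,  1.60540648e+00, -3.25788939e-05,
        1.27370515e+00, -3.69136954e-02]), 'joint_vel': array([ 0.00083231, -0.00126941, -0.00028053, -0.00045329, -0.00279746,
        0.00176634]), 'joint_torque': array([-4.23477431e-04, -5.15107834e+01, -3.67316115e+01, -7.56588383e-05,
        1.29364451e-02, -2.58335041e-05]), 'tool_pos': array([ 0.15757423, -0.65598759,  0.40332844]), 'tcp_rot': array([-3.11752166e+00, -3.69201238e-01,  3.40086044e-04]), 'wrist_force': array([-0.6085827 ,  0.31077264, -0.54660891]), 'torque': array([-0.0240391 ,  0.03986774, -0.02203251]), 'width': 1.0001069495087158}
scene {'intrinsics': array([[394.57961494,   0.        , 254.04227558],
       [  0.        , 394.57961494, 187.98907673],
       [  0.        ,   0.        ,   1.        ]]), 'k1': -0.1201735399925599, 'rvec': array([ 2.10686228,  0.71512337, -0.35368401]), 'tvec': array([-0.37867139, -0.13206887,  1.46909834])}
top {'intrinsics': array([[405.65041589,   0.        , 255.64899093],
       [  0.        , 405.65041589, 188.10793664],
       [  0.        ,   0.        ,   1.        ]]), 'k1': 0.008772430378421497, 'rvec': array([ 2.1689413 , -2.11327595,  0.15522165]), 'tvec': array([-0.02479858,  0.51262665,  1.15536273])}
wrist {'intrinsics': array([[315.78411309,   0.        , 253.89795452],
       [  0.        , 315.78411309, 194.02439819],
       [  0.        ,   0.        ,   1.        ]]), 'k1': -0.08807283032705568, 'rvec': array([-2.28770438,  1.80089192,  0.25787569]), 'tvec': array([-0.67365921, -0.03768855,  0.37969003])}
```

View pics/scene0.png

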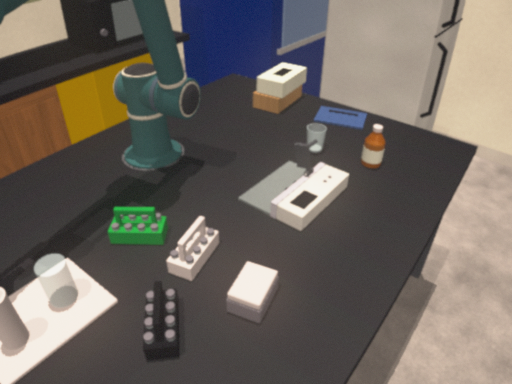

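View pics/top0.png

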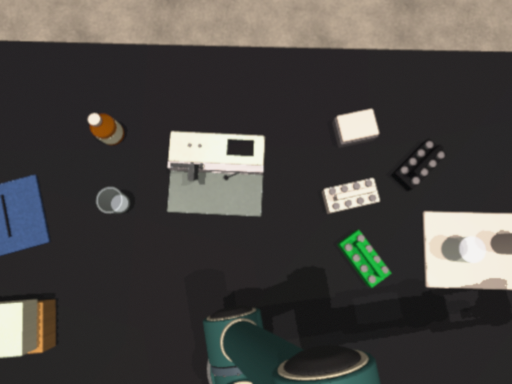

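View pics/wrist0.png

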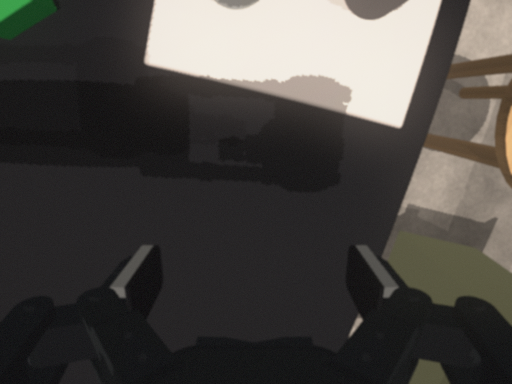

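The top view shows the dock at about (216,173), the white rack at (351,195), and the green and black look-alikes at (365,258) and (420,165). I'll measure the dock and the rack next.

```bash
cat > h.py <<'E'
import numpy as np, cv2
from workcell import bot
from scipy.spatial.transform import Rotation as R
def dist(m): return np.array([m["k1"],0,0,0,0.])
def ray(m,px):
    K=np.array(m["intrinsics"]);px=np.atleast_2d(np.array(px,float))
    u=(px-[K[0,2],K[1,2]])/K[0,0]
    n=u.copy()
    for _ in range(30): n=u/(1+m["k1"]*(n**2).sum(1,keepdims=True))
    Rm=cv2.Rodrigues(np.array(m["rvec"]))[0]
    d=np.c_[n,np.ones(len(n))]@Rm
    return -Rm.T@np.array(m["tvec"]),d
def onz(m,px,z):
    c,d=ray(m,px); return c+d*((z-c[2])/d[:,2])[:,None]
def proj(m,P):
    return cv2.projectPoints(np.atleast_2d(np.array(P,float)),np.array(m["rvec"]),np.array(m["tvec"]),np.array(m["intrinsics"]),dist(m))[0][:,0]
E
python3 - <<'E'
from h import *
im=cv2.imread("pics/top0.png")
a=cv2.resize(im[110:230,150:280],None,fx=6,fy=5.0*1.0,interpolation=cv2.INTER_CUBIC)
a=cv2.resize(im[110:230,150:280],None,fx=5,fy=5,interpolation=cv2.INTER_CUBIC)
cv2.imwrite("pics/dockz.png",a)
a=cv2.resize(im[160:230,300:400],None,fx=6,fy=6,interpolation=cv2.INTER_CUBIC)
cv2.imwrite("pics/rackz.png",a)
im=cv2.imread("pics/scene0.png")
cv2.imwrite("pics/sdock.png",cv2.resize(im[140:240,230:370],None,fx=5,fy=5,interpolation=cv2.INTER_CUBIC))
E
```

```text
(no output)
```

View pics/dockz.png

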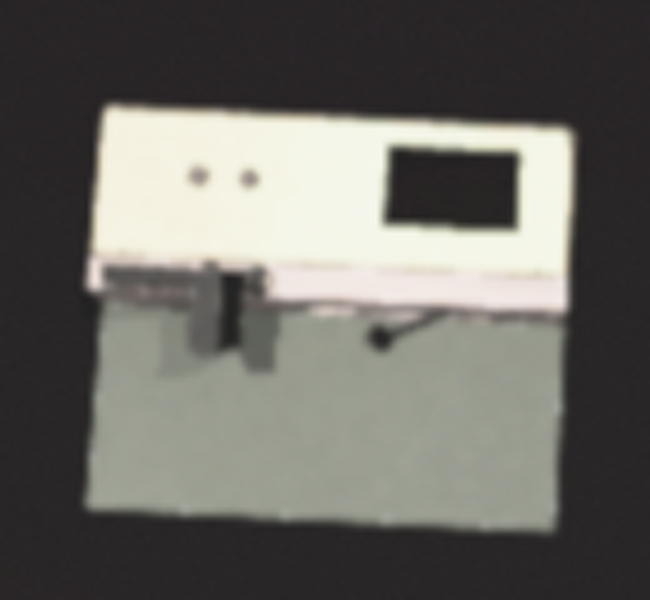

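View pics/rackz.png

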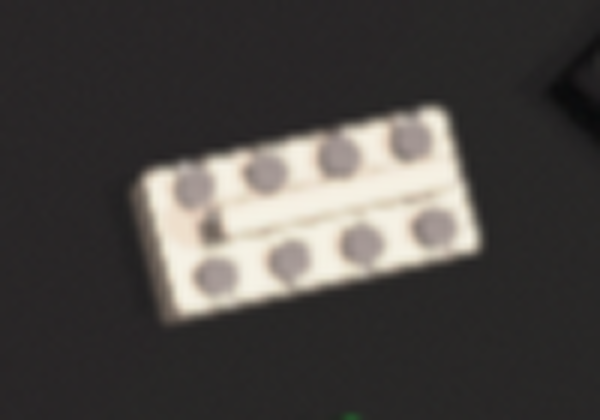

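View pics/sdock.png

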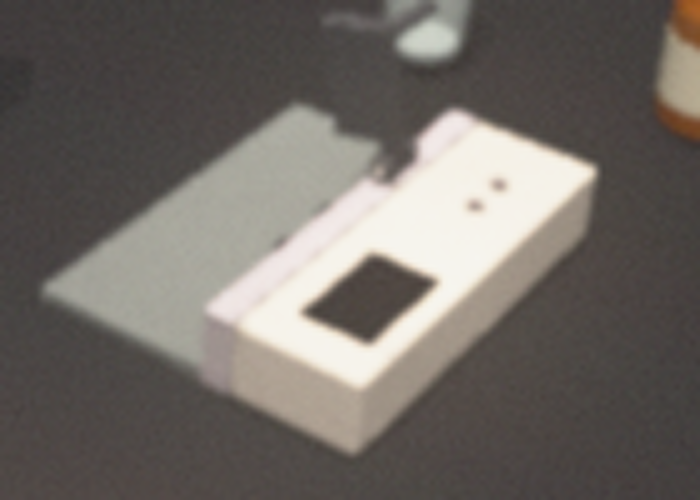

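```bash
python3 - <<'E'
from h import *
m=bot.camera_model("top")
z=lambda p,o,f:[( (x+.5)/f-.5+o[0],(y+.5)/f-.5+o[1]) for x,y in p]
top=onz(m,z([(103,103),(576,127),(568,313),(88,292)],(150,110),5),.055)
deck=onz(m,z([(85,510),(556,532)],(150,110),5),.010)
W=np.r_[top,deck][:,:2]
B=np.array([(.16,.14),(.16,-.14),(.05,-.14),(.05,.14),(-.075,.14),(-.075,-.14)])
def fit(B,W):
    b=B.mean(0);w=W.mean(0);H=(B-b).T@(W-w)
    a=np.arctan2(H[0,1]-H[1,0],H[0,0]+H[1,1]);r=np.array([[np.cos(a),-np.sin(a)],[np.sin(a),np.cos(a)]])
    return a,w-r@b,W-((B-b)@r.T+w)
a,o,res=fit(B,W);print("dock",a,o,res*1000)
# rack: block top corners z=.045, cols from zoom; mask too
c=onz(m,z([(143,172),(443,105),(482,250),(175,318)],(300,160),6),.045)[:,:2]
print("rack corners",c,np.linalg.norm(np.diff(c[[0,1,2,3,0]],axis=0),axis=1))
Br=np.array([(.035,.075),(.035,-.075),(-.035,-.075),(-.035,.075)])
a2,o2,r2=fit(Br,c);print("rack",a2,o2,r2*1000)
v=onz(m,z([(195,187),(265,174),(338,156),(411,140),(217,276),(291,260),(362,243),(435,228)],(300,160),6),.059)[:,:2]
print("vials mean",v.mean(0), np.arctan2(*(v[3]-v[0])), )
sc=bot.camera_model("scene")
for n,p,q in(("beaker",(100,200),(118,203)),): print(onz(m,[p,q],0))
E
```

```text
dock -0.023339352862412795 [0.51211218 0.10972266] [[ 2.3579155   0.35729398]
 [ 1.38652603 -0.51245391]
 [-0.72582259 -0.97531569]
 [-1.98614978  0.01309302]
 [-0.84376333  1.45841666]
 [-0.18870584 -0.34103406]]
rack corners [[ 0.51679164 -0.20961826]
 [ 0.55370526 -0.35603708]
 [ 0.48278852 -0.37366687]
 [ 0.44586547 -0.22513915]] [0.15100029 0.07307525 0.15304834 0.07260454]
rack 0.24242829472741892 [ 0.49978772 -0.29111534] [[ 1.03193722  0.28811766]
 [ 1.93646203 -0.51701936]
 [-1.02721915 -1.34256467]
 [-1.94118009  1.57146636]]
vials mean [ 0.49931885 -0.28951516] 2.9003720254715972
[[0.47039401 0.4585327  0.        ]
 [0.46267689 0.40345654 0.        ]]
```

```bash
cat >> h.py <<'E'
DO=np.array([.5121,.1097]);DA=-.0233
def bay(x,y,z=0):
    c,s=np.cos(DA),np.sin(DA); return np.array([DO[0]+c*x-s*y,DO[1]+s*x+c*y,z])
def tobay(p):
    c,s=np.cos(DA),np.sin(DA);d=np.array(p)[:2]-DO; return np.array([c*d[0]+s*d[1],-s*d[0]+c*d[1],p[2]])
def rotdown(yaw): # tool y at world angle yaw, z down
    y=np.array([np.cos(yaw),np.sin(yaw),0]);zz=np.array([0,0,-1.]);x=np.cross(y,zz);return np.c_[x,y,zz]
def plan(g,yaw,s=None,p0=None,r0=None):
    s=s or bot.read_state()
    p=s["tool_pos"] if p0 is None else p0; Rt=R.from_rotvec(s["tcp_rot"]).as_matrix() if r0 is None else r0
    best=None
    for k in(0,np.pi,-np.pi):
        Rd=rotdown(yaw+k); t=Rd@[0,0,-.155]+np.array(g)
        tr=R.from_matrix(Rt.T@Rd).as_rotvec()
        if best is None or np.linalg.norm(tr)<np.linalg.norm(best[1]): best=((Rt.T@(t-p))*100,tr)
    print("shift cm",best[0].round(2),"turn",best[1].round(4)); return best
def st():
    s=bot.read_state();Rt=R.from_rotvec(s["tcp_rot"]).as_matrix();g=s["tool_pos"]+Rt[:,2]*.155
    print("t %.2f"%s["time"],"grasp",g.round(4),"bay",tobay(g).round(4),"yyaw %.4f"%np.arctan2(Rt[1,1],Rt[0,1]),"tilt",Rt[:2,2].round(4),"F",s["wrist_force"].round(1),"w %.3f"%s["width"],"q",s["q"].round(2)); return s
def snap(n,f):
    m=bot.camera_model(n);im=bot.read_camera(n);cv2.imwrite("pics/%s.png"%f,im[:,:,::-1]);return m
E
python3 - <<'E'
from h import *
st()
print(R.from_rotvec(bot.read_state()["tcp_rot"]).as_matrix().round(3))
plan([.5,-.25,.26],DA); plan(bay(.058,.089,.25),DA)
E
```

```text
t 0.15 grasp [ 0.1576 -0.6558  0.2486] bay [-0.3366 -0.7735  0.2486] yyaw -1.3350 tilt [-0.0004  0.0018] F [-0.5 -0.1 -0.2] w 0.996 q [-1.37  0.26  1.61 -0.    1.27 -0.04]
[[ 0.972  0.234 -0.   ]
 [ 0.234 -0.972  0.002]
 [ 0.    -0.002 -1.   ]]
shift cm [ 42.78 -31.48  -1.08] turn [-1.5000e-03 -1.2000e-03 -1.3117e+00]
shift cm [ 60.24 -73.29  -0.  ] turn [-1.5000e-03 -1.2000e-03 -1.3117e+00]
```

```bash
python3 -m jog '[[[0,6,-4.5,0,0,0,-0.18],[0,12,-9,0,0,0,-0.36],[0,18,-13,-1,0,0,-0.54],[0,24,-18,-1,0,0,-0.72],[0,30,-22,-1,0,0,-0.9],[0,36,-27,-1,0,0,-1.08],[0,42,-31.5,-1,0,0,-1.26],[0,44,-36,-1,0,0,-1.312],[0,46,-41.5,-1,0,0,-1.312],[0,49,-47,-1,0,0,-1.312],[0,51,-52.5,-1,0,0,-1.312],[0,53.5,-58,-1,0,0,-1.312]]]'
python3 - <<'E'
from h import *
st(); plan(bay(.058,.089,.26),DA)
E
```

```text
time: 1.65
tool_pos: [0.5309, -0.0221, 0.4145]
tcp_rot: [2.247, 2.196, 0.0]
wrist_force: [0.8, -0.3, 0.2]
width: 1.003
t 1.65 grasp [ 0.5309 -0.0221  0.2595] bay [ 0.0219 -0.1313  0.2595] yyaw -0.0231 tilt [ 0.0001 -0.0001] F [ 0.8 -0.3  0.2] w 1.003 q [-0.09 -0.02  1.9  -0.    1.26 -0.07]
shift cm [22.03  3.62 -0.05] turn [0.0001 0.0001 0.0002]
```

```bash
python3 -m jog '[[[0,5.5,1,0,0,0,0],[0,11,2,0,0,0,0],[0,16.5,3,0,0,0,0],[0,22,3.6,0,0,0,0],[0,22,3.6,0,0,0,0]]]'
python3 - <<'E'
from h import *
st(); m=snap("wrist","w1"); print(m["rvec"],m["tvec"])
for p in[(.058,.061,.147),(.058,.111,.147),(.058,.045,.157),(.058,.061,.157)]: print(p,proj(m,bay(*p)))
E
```

```text
time: 2.28
tool_pos: [0.5718, 0.1985, 0.414]
tcp_rot: [-2.241, -2.2, -0.0]
wrist_force: [0.1, -0.8, -0.0]
width: 1.0
t 2.27 grasp [0.5717 0.1986 0.259 ] bay [0.0575 0.0903 0.259 ] yyaw -0.0182 tilt [-0.0008  0.0008] F [ 0.1 -0.8 -0. ] w 1.000 q [0.29 0.13 1.75 0.   1.27 0.31]
[-2.86199041  0.02468445  0.00482102] [-0.56717984  0.16170461  0.44649245]
(0.058, 0.061, 0.147) [[255.33187786 231.24552401]]
(0.058, 0.111, 0.147) [[255.80189752 170.57742751]]
(0.058, 0.045, 0.157) [[255.22780149 254.77202291]]
(0.058, 0.061, 0.157) [[255.37560266 236.22959614]]
```

View pics/w1.png

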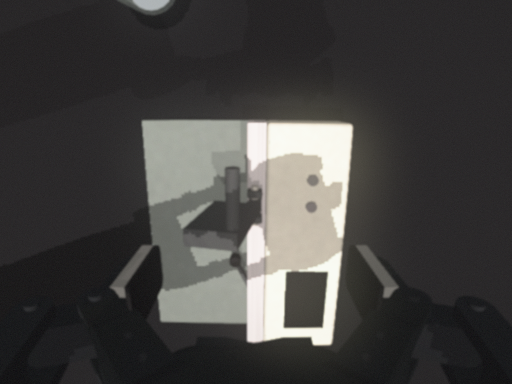

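```bash
python3 - <<'E'
from h import *
im=cv2.imread("pics/w1.png")
a=im[110:350,130:360].astype(float);a=np.clip(255*(a/255)**.6,0,255).astype(np.uint8)
cv2.imwrite("pics/w1z.png",cv2.resize(a,None,fx=2.5,fy=2.5,interpolation=cv2.INTER_CUBIC))
m=bot.camera_model("wrist")
for t in np.arange(.8,1.76,.05):
    P=[bay(.058-.085*np.cos(t),y,.062+.085*np.sin(t)) for y in(.061,.111)]+[bay(.058-.095*np.cos(t),y,.062+.095*np.sin(t)) for y in(.045,.061)]
    print("%.2f"%t,proj(m,P).round(0).tolist())
print(proj(m,[bay(*p) for p in[(.05,.14,.055),(.16,.14,.055),(.16,-.14,.055),(.05,-.14,.055),(-.075,.14,.01),(-.075,-.14,.01)]]).round(1).tolist())
E
```

```text
0.80 [[188.0, 218.0], [185.0, 162.0], [180.0, 238.0], [179.0, 221.0]]
0.85 [[191.0, 219.0], [188.0, 163.0], [183.0, 239.0], [182.0, 222.0]]
0.90 [[194.0, 220.0], [192.0, 163.0], [187.0, 241.0], [185.0, 223.0]]
0.95 [[198.0, 221.0], [195.0, 164.0], [190.0, 242.0], [189.0, 225.0]]
1.00 [[201.0, 222.0], [199.0, 164.0], [194.0, 244.0], [193.0, 226.0]]
1.05 [[205.0, 223.0], [203.0, 165.0], [199.0, 245.0], [198.0, 227.0]]
1.10 [[209.0, 224.0], [207.0, 165.0], [203.0, 246.0], [202.0, 228.0]]
1.15 [[214.0, 225.0], [212.0, 166.0], [208.0, 247.0], [207.0, 229.0]]
1.20 [[218.0, 226.0], [217.0, 166.0], [213.0, 248.0], [212.0, 230.0]]
1.25 [[223.0, 227.0], [221.0, 167.0], [218.0, 249.0], [218.0, 231.0]]
1.30 [[228.0, 227.0], [227.0, 167.0], [224.0, 250.0], [223.0, 232.0]]
1.35 [[233.0, 228.0], [232.0, 167.0], [229.0, 251.0], [229.0, 232.0]]
1.40 [[238.0, 228.0], [237.0, 167.0], [235.0, 251.0], [235.0, 233.0]]
1.45 [[243.0, 228.0], [243.0, 168.0], [241.0, 252.0], [241.0, 233.0]]
1.50 [[248.0, 229.0], [248.0, 168.0], [247.0, 252.0], [247.0, 233.0]]
1.55 [[253.0, 229.0], [254.0, 168.0], [253.0, 252.0], [253.0, 234.0]]
1.60 [[259.0, 229.0], [259.0, 168.0], [259.0, 252.0], [259.0, 234.0]]
1.65 [[264.0, 229.0], [265.0, 168.0], [265.0, 252.0], [265.0, 234.0]]
1.70 [[269.0, 228.0], [270.0, 168.0], [271.0, 252.0], [271.0, 233.0]]
1.75 [[274.0, 228.0], [276.0, 168.0], [277.0, 252.0], [277.0, 233.0]]
[[247.9, 122.2], [354.6, 123.3], [332.9, 345.1], [248.1, 345.7], [142.1, 120.3], [161.5, 321.5]]
```

View pics/w1z.png

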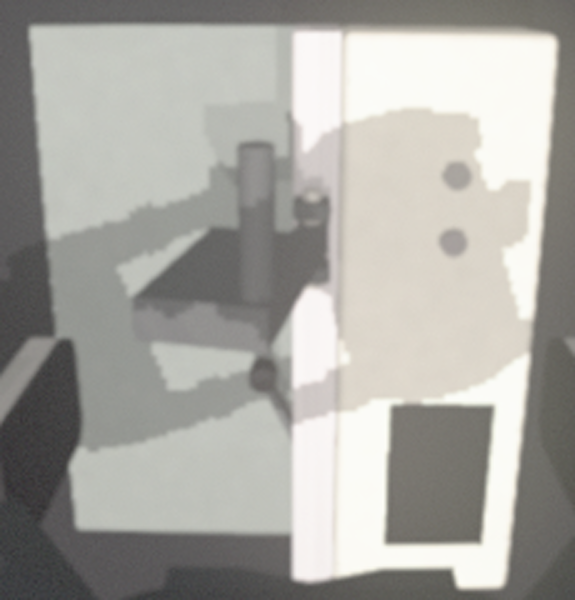

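The dock corners match the prediction to within about 1 px. The bar lies at column 232, so the stop starts at about 1.345 rad and the bar is at bay x 39, z 145 mm. I'll lower onto it and grip.

```bash
python3 -m jog '[[[0,0,-1.9,0,0,0,0],[0,0,-1.9,5,0,0,0],[0,0,-1.9,9,0,0,0],[0,0,-1.9,11.4,0,0,0],[0.5,0,-1.9,11.4,0,0,0],[1,0,-1.9,11.4,0,0,0],[1,0,-1.9,11.4,0,0,0],[1,0,-1.9,11.4,0,0,0]]]' 30
python3 - <<'E'
from h import *
st(); m=snap("wrist","w2")
E
```

```text
time: 3.32
tool_pos: [0.5534, 0.1955, 0.3022]
tcp_rot: [2.246, 2.195, 0.003]
wrist_force: [2.4, 0.5, 0.1]
width: 0.145
t 3.33 grasp [0.5538 0.1956 0.1472] bay [0.0397 0.0869 0.1472] yyaw -0.0231 tilt [0.0024 0.0007] F [2.4 0.5 0.1] w 0.145 q [ 0.3   0.18  1.9  -0.    1.06  0.32]
```

View pics/w2.png

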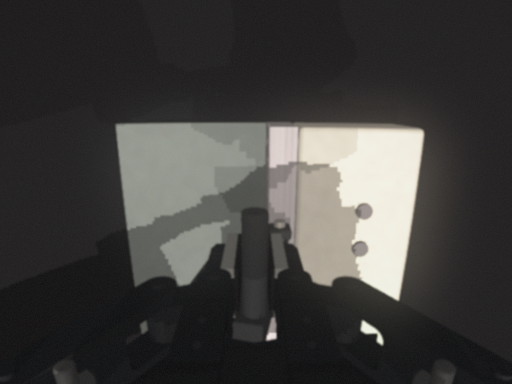

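The opening of 0.145 (about 12 mm) shows the bar is held between the pads. Now I'll carry it round its arc.

```bash
python3 -m jog '[[[1,0,-1.18,0.36,0,0,0],[1,0,-2.33,0.91,0,0,0],[1,0,-3.38,1.63,0,0,0],[1,0,-4.32,2.49,0,0,0],[1,0,-5.11,3.48,0,0,0],[1,0,-5.75,4.59,0,0,0],[1,0,-6.22,5.77,0,0,0],[1,0,-6.5,7.01,0,0,0],[1,0,-6.6,8.2,0,0,0],[1,0,-6.6,8.4,0,0,0],[1,0,-6.6,8.4,0,0,0]]]'
python3 - <<'E'
from h import *
st(); m=snap("wrist","w3"); snap("top","t3")
im=cv2.imread("pics/t3.png");cv2.imwrite("pics/t3z.png",cv2.resize(im[110:230,150:280],None,fx=5,fy=5))
E
```

```text
time: 4.75
tool_pos: [0.4871, 0.1971, 0.2162]
tcp_rot: [-2.247, -2.195, 0.0]
wrist_force: [2.8, 3.5, 3.1]
width: 0.125
t 4.75 grasp [0.4871 0.1971 0.0612] bay [-0.027   0.0868  0.0612] yyaw -0.0233 tilt [-0.0003  0.0003] F [2.8 3.5 3.1] w 0.125 q [0.34 0.18 2.09 0.   0.87 0.36]
```

View pics/w3.png

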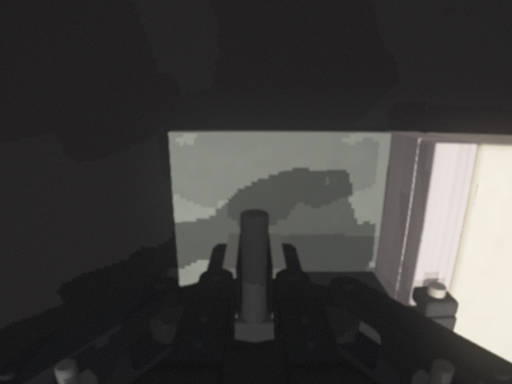

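View pics/t3z.png

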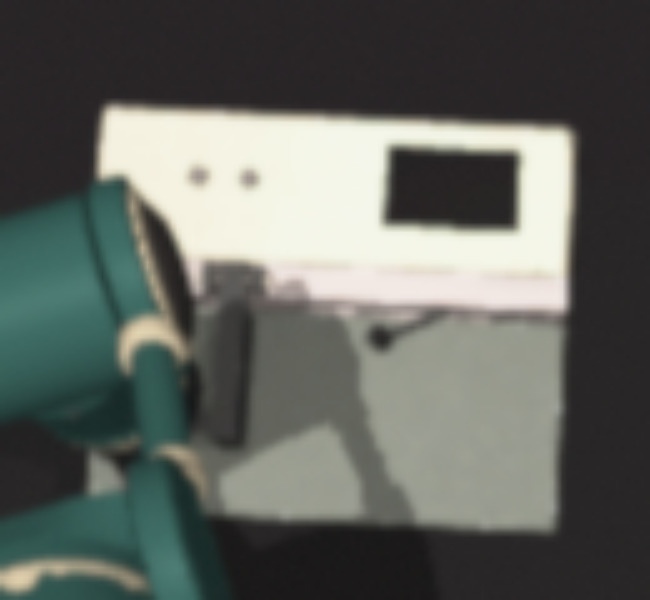

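The stop is down: the leaf lies out over the deck and the bar is at bay x −27, z 61. I'll release it, rise and go over the rack.

```bash
python3 -m jog '[[[0,0,0,0,0,0,0],[0,0,0,0,0,0,0],[0,0,0,0,0,0,0],[0,0,0,-5,0,0,0],[0,0,0,-10,0,0,0],[0,0,0,-15,0,0,0],[0,-5,0,-17,0,0,0],[0,-10,0,-17,0,0,0]]]'
python3 - <<'E'
from h import *
st(); plan([.4996,-.2903,.23],.2424)
E
```

```text
time: 5.85
tool_pos: [0.485, 0.0964, 0.3894]
tcp_rot: [2.242, 2.196, 0.006]
wrist_force: [1.3, -0.4, 0.5]
width: 1.002
t 5.85 grasp [0.4858 0.0964 0.2344] bay [-0.026  -0.0139  0.2344] yyaw -0.0209 tilt [0.0046 0.0004] F [ 1.3 -0.4  0.5] w 1.002 q [ 0.15 -0.07  2.   -0.    1.21  0.17]
shift cm [-38.63   2.26   0.43] turn [ 4.600e-03  1.000e-04 -2.633e-01]
```

```bash
python3 -m jog '[[[0,-6,0.4,0,0,0,-0.04],[0,-12,0.7,0,0,0,-0.09],[0,-18,1.1,0,0,0,-0.13],[0,-24,1.5,0,0,0,-0.18],[0,-30,1.8,0,0,0,-0.22],[0,-36,2.2,0,0,0,-0.264],[0,-38.6,2.2,0.3,0,0,-0.264],[0,-38.6,2.2,0.3,0,0,-0.264],[0,-38.6,2.2,0.3,0,0,-0.264]]]'
python3 - <<'E'
from h import *
st(); m=snap("wrist","w4");np.save("w4.npy",m,allow_pickle=True); snap("top","t4")
im=cv2.imread("pics/t4.png");cv2.imwrite("pics/t4z.png",cv2.resize(im[110:230,150:280],None,fx=5,fy=5))
E
```

```text
time: 6.98
tool_pos: [0.4975, -0.2889, 0.3832]
tcp_rot: [-1.938, -2.471, -0.0]
wrist_force: [-0.1, -1.1, 0.2]
width: 1.0
t 6.97 grasp [ 0.4973 -0.2887  0.2282] bay [-0.0055 -0.3986  0.2282] yyaw 0.2408 tilt [-0.0011  0.0012] F [-0.1 -1.1  0.2] w 1.000 q [-0.57  0.09  1.85  0.    1.21 -0.81]
```

View pics/w4.png

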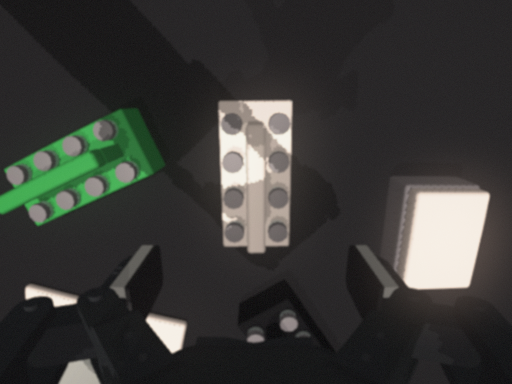

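View pics/t4z.png

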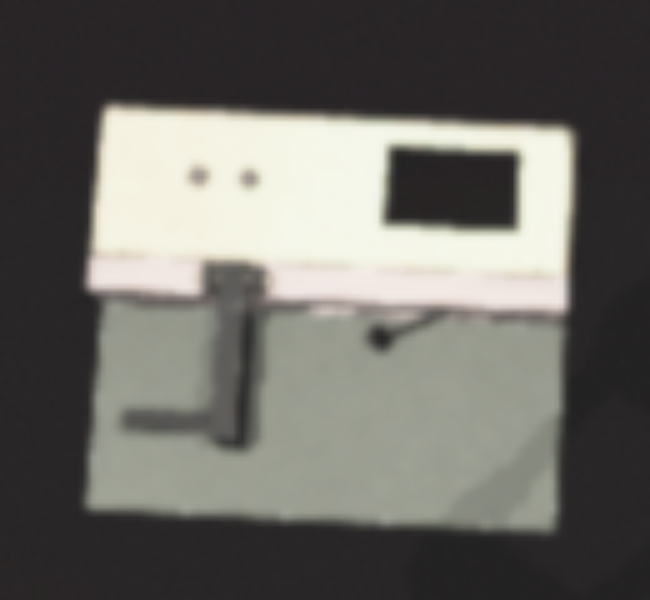

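The top view shows the stop down, with its bar at zoomed pixels (120–210,420). The wrist view has the white rack's handle at columns 248–267, rows 123–250.

```bash
python3 - <<'E'
from h import *
m=np.load("w4.npy",allow_pickle=True).item()
h=onz(m,[(256.5,123),(256.5,251)],.1)[:,:2];print("handle",h,h.mean(0),np.linalg.norm(h[0]-h[1]),np.arctan2(-(h[0]-h[1])[0],(h[0]-h[1])[1]))
c=onz(m,[(219,101),(293,100),(290,246),(223,246)],.045)[:,:2];print("block",c.mean(0),np.linalg.norm(np.diff(c[[0,1,2,3,0]],axis=0),axis=1))
d=c[0]+c[1]-c[2]-c[3];print(np.arctan2(-d[0],d[1]))
g=h.mean(0);plan([g[0],g[1],.091],.2424);plan([c.mean(0)[0],c.mean(0)[1],.091],.2424)
E
```

```text
handle [[ 0.48512698 -0.23412215]
 [ 0.51178547 -0.34126115]] [ 0.49845622 -0.28769165] 0.11040580299413631 0.24386923141390288
block [ 0.49901623 -0.28927242] [0.0698407  0.15008435 0.07163333 0.14913908]
0.24704761848796597
shift cm [ 0.03  0.09 13.76] turn [-0.0003 -0.0007 -0.0002]
shift cm [-0.14  0.1  13.75] turn [-0.0003 -0.0007 -0.0002]
```

Measured sizes are 70 × 150 mm for the block and 110 mm for the handle, which match the given dimensions. I'll descend, grip and lift a little.

```bash
python3 -m jog '[[[0,-0.05,0.1,5,0,0,0.003],[0,-0.05,0.1,10,0,0,0.003],[0,-0.05,0.1,13,0,0,0.003],[0,-0.05,0.1,13.7,0,0,0.003],[0.5,-0.05,0.1,13.7,0,0,0.003],[1,-0.05,0.1,13.7,0,0,0.003],[1,-0.05,0.1,13.7,0,0,0.003],[1,-0.05,0.1,13.7,0,0,0.003],[1,-0.05,0.1,13.7,0,0,0.003]]]' 70
python3 - <<'E'
from h import *
st()
E
```

```text
time: 8.2
tool_pos: [0.4991, -0.2901, 0.248]
tcp_rot: [1.941, 2.468, -0.0]
wrist_force: [-2.6, -0.0, 5.3]
width: 0.176
t 8.20 grasp [ 0.4993 -0.2903  0.093 ] bay [-0.0035 -0.4002  0.093 ] yyaw 0.2379 tilt [ 0.0011 -0.001 ] F [-2.6 -0.   5.3] w 0.176 q [-0.57  0.23  1.96 -0.    0.95 -0.81]
```

```bash
python3 -m jog '[[[1,0,0,-1,0,0,0],[1,0,0,-3,0,0,0],[1,0,0,-6,0,0,0],[1,0,0,-8,0,0,0],[1,0,0,-8,0,0,0]]]'
python3 - <<'E'
from h import *
st(); plan(bay(-.015,-.045,.17),DA); m=snap("wrist","w5")
E
```

```text
time: 8.82
tool_pos: [0.4997, -0.2902, 0.3295]
tcp_rot: [1.939, 2.465, 0.001]
wrist_force: [1.0, -0.4, -4.3]
width: 0.175
t 8.82 grasp [ 0.5004 -0.2906  0.1745] bay [-0.0023 -0.4005  0.1745] yyaw 0.2380 tilt [ 0.0045 -0.0028] F [ 1.  -0.4 -4.3] w 0.175 q [-0.57  0.14  1.9   0.    1.1  -0.81]
shift cm [34.61  8.02  0.35] turn [0.0042 0.0033 0.2613]
```

View pics/w5.png

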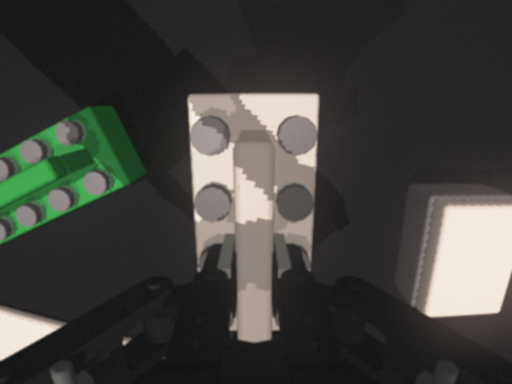

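The rack is lifted level and the wrist reads about 4.5 N. I'll carry it to the bay.

```bash
python3 -m jog '[[[1,3,0.7,0,0,0,0.02],[1,8,1.9,0,0,0,0.06],[1,13,3,0,0,0,0.1],[1,18,4.2,0,0,0,0.14],[1,23,5.3,0,0,0,0.18],[1,28,6.5,0,0,0,0.22],[1,32,7.4,0,0,0,0.26],[1,34.5,8,0,0,0,0.262],[1,34.5,8,0,0,0,0.262],[1,34.5,8,0,0,0,0.262]]]'
python3 - <<'E'
from h import *
st(); plan(bay(-.015,-.045,.106),DA); m=snap("wrist","w6");np.save("w6.npy",m,allow_pickle=True); snap("top","t6")
im=cv2.imread("pics/t6.png");cv2.imwrite("pics/t6z.png",cv2.resize(im[110:230,150:280],None,fx=5,fy=5))
E
```

```text
time: 10.12
tool_pos: [0.4948, 0.0642, 0.3256]
tcp_rot: [-2.247, -2.195, 0.003]
wrist_force: [-0.2, -0.6, -4.4]
width: 0.177
t 10.12 grasp [0.4945 0.0641 0.1706] bay [-0.0166 -0.046   0.1706] yyaw -0.0235 tilt [-0.0021 -0.0007] F [-0.2 -0.6 -4.4] w 0.177 q [ 0.08 -0.    2.06 -0.    1.09  0.1 ]
shift cm [0.1  0.14 6.46] turn [-0.0021  0.0008 -0.0002]
```

View pics/w6.png

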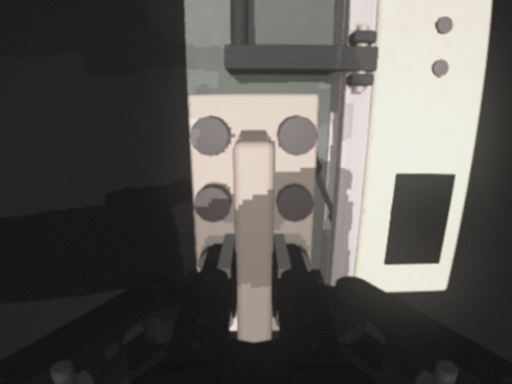

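View pics/t6z.png

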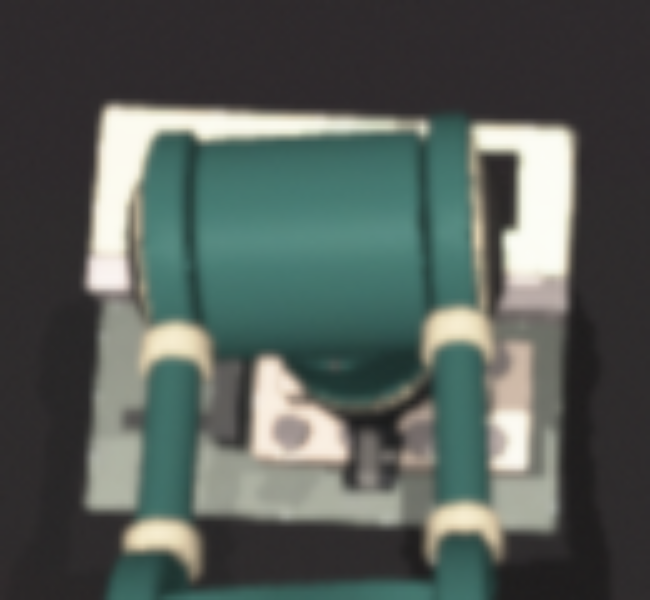

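```bash
python3 - <<'E'
from h import *
m=np.load("w6.npy",allow_pickle=True).item()
z=.1706-.093+.045
for p in onz(m,[(190,95),(318,94),(254,95)],z): print("rack end",tobay(p).round(4))
for zz in(.062,.07):
  for p in onz(m,[(225,70),(350,70)],zz): print("leaf face",zz,tobay(p).round(4))
for p in onz(m,[(357,290),(368,130)],.055): print("fence-ish",tobay(p).round(4))
E
```

```text
rack end [-0.0512  0.0288  0.1226]
rack end [0.0164 0.0293 0.1226]
rack end [-0.0174  0.0286  0.1226]
leaf face 0.062 [-0.0378  0.0472  0.062 ]
leaf face 0.062 [0.0502 0.0479 0.062 ]
leaf face 0.07 [-0.0371  0.0465  0.07  ]
leaf face 0.07 [0.0479 0.0471 0.07  ]
fence-ish [ 0.0738 -0.1335  0.055 ]
fence-ish [0.069  0.0055 0.055 ]
```

The rack's end measures bay y 28.8 mm and the leaf face about 46 mm (true 45), so the grasp offset is about 0. I'll lower the rack to just above the deck and move towards the fence and the stop.

```bash
python3 -m jog '[[[1,0,0,2,0,0,0],[1,0,0,4,0,0,0],[1,0,0,5.5,0,0,0],[1,0,0,6.5,0,0,0],[1,0.4,0.8,6.5,0,0,0],[1,0.8,1.6,6.5,0,0,0],[1,1,2.3,6.5,0,0,0],[1,1,2.8,6.5,0,0,0],[1,1,2.8,6.5,0,0,0]]]'
python3 - <<'E'
from h import *
st()
E
```

```text
time: 11.35
tool_pos: [0.5241, 0.0739, 0.262]
tcp_rot: [2.247, 2.195, 0.001]
wrist_force: [-0.1, 0.9, -3.7]
width: 0.172
t 11.35 grasp [0.5241 0.0739 0.107 ] bay [ 0.0129 -0.0356  0.107 ] yyaw -0.0238 tilt [ 0.0006 -0.    ] F [-0.1  0.9 -3.7] w 0.172 q [ 0.09  0.13  2.05 -0.    0.96  0.12]
```

```bash
python3 -m jog '[[[1,0,0,0.15,0,0,0],[1,0,0.1,0.25,0,0,0],[1,0,0.2,0.25,0,0,0],[1,0,0.3,0.25,0,0,0],[1,0,0.35,0.25,0,0,0],[1,0,0.35,0.25,0,0,0]]]'
python3 - <<'E'
from h import *
st()
E
```

```text
time: 12.1
tool_pos: [0.5266, 0.0738, 0.259]
tcp_rot: [-2.247, -2.193, 0.002]
wrist_force: [-4.1, 1.3, -1.4]
width: 0.173
t 12.10 grasp [0.5263 0.0738 0.104 ] bay [ 0.015  -0.0356  0.104 ] yyaw -0.0243 tilt [-0.0017  0.0002] F [-4.1  1.3 -1.4] w 0.173 q [0.09 0.13 2.05 0.   0.96 0.12]
```

The rack touches the fence (Fx −4 N) and partly rests on the deck. Next I'll slide it to the stop.

```bash
python3 -m jog '[[[1,0.2,0.05,0,0,0,0],[1,0.4,0.05,0,0,0,0],[1,0.5,0.05,0,0,0,0],[1,0.6,0.05,0,0,0,0],[1,0.65,0.05,0,0,0,0],[1,0.65,0.05,0,0,0,0]]]'
python3 - <<'E'
from h import *
st()
E
```

```text
time: 12.85
tool_pos: [0.527, 0.08, 0.2585]
tcp_rot: [-2.247, -2.194, 0.003]
wrist_force: [-4.6, -2.0, -4.4]
width: 0.173
t 12.85 grasp [0.5267 0.0799 0.1035] bay [ 0.0152 -0.0294  0.1035] yyaw -0.0239 tilt [-0.0023 -0.0007] F [-4.6 -2.  -4.4] w 0.173 q [ 0.1   0.14  2.04 -0.    0.96  0.13]
```

```bash
python3 -m jog '[[[1,0.1,0,0.05,0,0,0],[1,0.15,0,0.1,0,0,0],[1,0.15,0,0.1,0,0,0],[1,0.15,0,0.1,0,0,0]]]'
python3 - <<'E'
from h import *
st(); m=snap("wrist","w7");np.save("w7.npy",m,allow_pickle=True)
E
```

```text
time: 13.35
tool_pos: [0.5271, 0.0807, 0.2584]
tcp_rot: [2.247, 2.195, -0.006]
wrist_force: [-7.4, -6.7, 3.0]
width: 0.176
t 13.35 grasp [0.5267 0.0803 0.1034] bay [ 0.0152 -0.0291  0.1034] yyaw -0.0236 tilt [-0.0025 -0.0026] F [-7.4 -6.7  3. ] w 0.176 q [ 0.11  0.14  2.04 -0.    0.96  0.13]
```

View pics/w7.png

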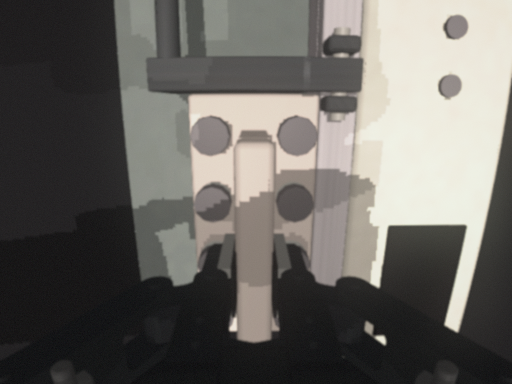

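The rack is against the fence (−7 N), the stop (−7 N) and the deck (+3 N), and the wrist view shows its end at the leaf. I'll release it and rise.

```bash
python3 -m jog '[[[1,0,0,0,0,0,0],[0.5,0,0,0,0,0,0],[0,0,0,0,0,0,0],[0,0,0,0,0,0,0],[0,0,0,-2,0,0,0],[0,0,0,-6,0,0,0],[0,0,0,-11,0,0,0],[0,0,0,-14,0,0,0],[0,0,0,-14,0,0,0]]]'
python3 - <<'E'
from h import *
st(); m=snap("wrist","w8");np.save("w8.npy",m,allow_pickle=True)
E
```

```text
time: 14.52
tool_pos: [0.5291, 0.082, 0.4022]
tcp_rot: [2.244, 2.191, 0.01]
wrist_force: [-0.5, 0.2, -0.1]
width: 0.999
t 14.53 grasp [0.5304 0.0822 0.2472] bay [ 0.0189 -0.0271  0.2472] yyaw -0.0237 tilt [0.0082 0.001 ] F [-0.5  0.2 -0.1] w 0.999 q [ 0.11 -0.    1.91  0.    1.23  0.13]
```

View pics/w8.png

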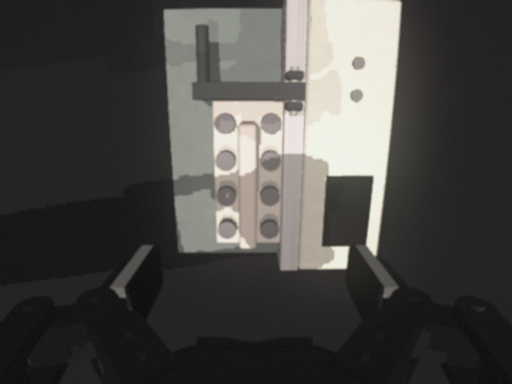

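```bash
python3 - <<'E'
from h import *
im=cv2.imread("pics/w8.png")
cv2.imwrite("pics/w8z.png",cv2.resize(im[70:270,180:320],None,fx=4,fy=3,interpolation=cv2.INTER_CUBIC))
m=bot.camera_model("wrist")
print(proj(m,[bay(*p) for p in[(-.02,.045,.055),(.05,.045,.055),(.05,-.105,.055),(-.02,-.105,.055)]]).round(1).tolist())
st();plan(bay(-.027,.0875,.20),DA)
E
```

```text
[[215.1, 101.7], [287.7, 101.7], [283.7, 244.6], [219.5, 244.6]]
t 14.57 grasp [0.5289 0.082  0.2447] bay [ 0.0174 -0.0273  0.2447] yyaw -0.0237 tilt [0.0039 0.0005] F [-0.3 -0.1 -0.9] w 0.998 q [ 0.11 -0.    1.91  0.    1.23  0.13]
shift cm [11.49 -4.4   4.46] turn [ 0.0039 -0.0006 -0.0004]
```

View pics/w8z.png

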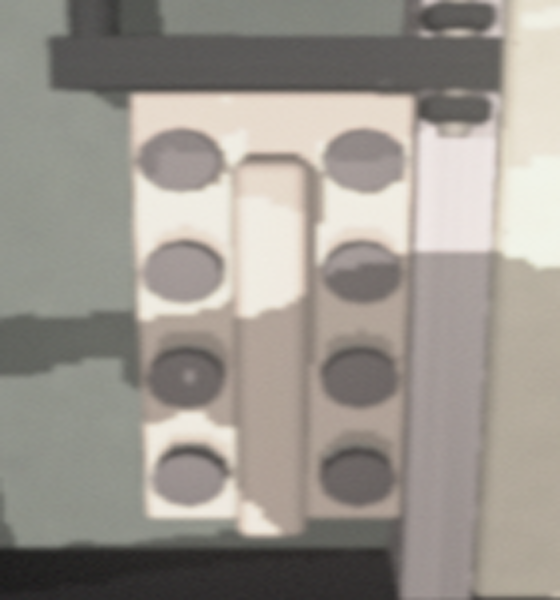

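The rack's corners lie within 2–4 px of the home position, square to the fence and at the leaf. I'll move over the stop's bar.

```bash
python3 -m jog '[[[0,4,-1.5,0,0,0,0],[0,8,-3,0,0,0,0],[0,11.5,-4.3,1,0,0,0],[0,11.5,-4.3,4.5,0,0,0],[0,11.5,-4.3,4.5,0,0,0],[0,11.5,-4.3,4.5,0,0,0]]]'
python3 - <<'E'
from h import *
st();plan(bay(-.027,.0875,.062),DA);m=snap("wrist","w9")
print(proj(m,[bay(-.027,.061,.062),bay(-.027,.111,.062)]))
c=[bay(*p) for p in[(-.02,.045,.055),(.05,.045,.055),(.05,-.105,.055),(.05,.14,.055)]];print(proj(m,c))
E
```

```text
time: 15.32
tool_pos: [0.4875, 0.1974, 0.3527]
tcp_rot: [-2.248, -2.194, 0.002]
wrist_force: [-0.3, 0.0, 0.5]
width: 0.998
t 15.32 grasp [0.4873 0.1974 0.1977] bay [-0.0268  0.0871  0.1977] yyaw -0.0243 tilt [-0.0013 -0.0005] F [-0.3  0.   0.5] w 0.998 q [ 0.34  0.02  1.98 -0.    1.14  0.36]
shift cm [ 0.04 -0.02 13.57] turn [-0.0013  0.0005 -0.001 ]
[[254.80222762 217.16745051]
 [254.83722546 160.79163194]]
[[262.44140108 230.95541743]
 [338.52877912 230.75002712]
 [326.17657615 359.20777762]
 [346.60587409 125.47968193]]
```

View pics/w9.png

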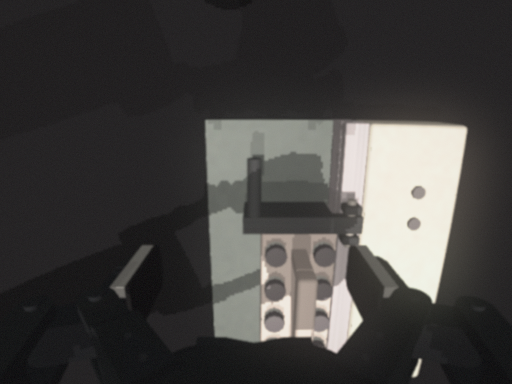

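The bar lies at column 254, as predicted. I'll descend and grip it.

```bash
python3 -m jog '[[[0,0,0,5,0,0,0],[0,0,0,10,0,0,0],[0,0,0,12.8,0,0,0],[0,0,0,13.4,0,0,0],[0.6,0,0,13.5,0,0,0],[1,0,0,13.5,0,0,0],[1,0,0,13.5,0,0,0],[1,0,0,13.5,0,0,0]]]' 30
python3 - <<'E'
from h import *
st()
E
```

```text
time: 16.38
tool_pos: [0.4877, 0.1979, 0.2191]
tcp_rot: [2.248, 2.194, 0.002]
wrist_force: [-13.9, 3.2, 5.1]
width: 0.14
t 16.38 grasp [0.4878 0.198  0.0641] bay [-0.0263  0.0877  0.0641] yyaw -0.0241 tilt [0.0008 0.0006] F [-13.9   3.2   5.1] w 0.140 q [0.34 0.18 2.09 0.   0.88 0.36]
```

```bash
python3 -m jog '[[[1,0,0,-1.27,0,0,0],[1,0,0.28,-2.51,0,0,0],[1,0,0.75,-3.7,0,0,0],[1,0,1.38,-4.8,0,0,0],[1,0,2.18,-5.79,0,0,0],[1,0,3.12,-6.66,0,0,0],[1,0,4.17,-7.37,0,0,0],[1,0,5.32,-7.92,0,0,0],[1,0,6.54,-8.29,0,0,0],[1,0,7.8,-8.48,0,0,0],[1,0,8.7,-8.5,0,0,0],[1,0,8.7,-8.5,0,0,0]]]'
python3 - <<'E'
from h import *
st()
E
```

```text
time: 17.88
tool_pos: [0.5756, 0.1956, 0.3052]
tcp_rot: [2.247, 2.193, 0.003]
wrist_force: [-0.8, 1.3, 6.8]
width: 0.124
t 17.88 grasp [0.576  0.1957 0.1502] bay [0.0619 0.0875 0.1502] yyaw -0.0241 tilt [0.0026 0.0004] F [-0.8  1.3  6.8] w 0.124 q [ 0.29  0.22  1.85 -0.    1.07  0.31]
```

Bay x 61.9 means the stop is at about 1.61 rad. I'll release it, rise straight up, move aside and check.

```bash
python3 -m jog '[[[0.7,0,0,0,0,0,0],[0,0,0,0,0,0,0],[0,0,0,0,0,0,0],[0,0,0,0,0,0,0],[0,0,0,-3,0,0,0],[0,0,0,-8,0,0,0],[0,0,0,-13,0,0,0],[0,0,0,-15,0,0,0],[0,-4,-3,-17,0,0,0],[0,-4,-3,-17,0,0,0],[0,-4,-3,-17,0,0,0]]]'
python3 - <<'E'
from h import *
st(); m=snap("wrist","w10")
c=[bay(*p) for p in[(-.02,.045,.055),(.05,.045,.055),(.05,-.105,.055),(-.02,-.105,.055),(.05,.14,.055)]];print(proj(m,c).round(1).tolist())
for t in(1.35,1.45,1.55,1.6,1.65,1.75): print(t,proj(m,[bay(.058-.085*np.cos(t),y,.062+.085*np.sin(t)) for y in(.061,.111)]).round(1).tolist())
E
```

```text
time: 19.25
tool_pos: [0.5434, 0.1563, 0.4721]
tcp_rot: [-2.248, -2.194, 0.001]
wrist_force: [-0.1, -0.2, -0.8]
width: 1.001
t 19.25 grasp [0.5433 0.1563 0.3171] bay [0.0301 0.0474 0.3171] yyaw -0.0245 tilt [-0.0009  0.0002] F [-0.1 -0.2 -0.8] w 1.001 q [0.24 0.02 1.76 0.   1.37 0.26]
[[214.5, 164.0], [270.8, 164.0], [269.2, 271.4], [218.5, 271.3], [271.8, 84.2]]
1.35 [[264.7, 164.8], [265.1, 111.1]]
1.45 [[273.5, 165.1], [274.3, 111.2]]
1.55 [[282.5, 165.3], [283.7, 111.2]]
1.6 [[287.0, 165.3], [288.3, 111.2]]
1.65 [[291.4, 165.2], [293.0, 111.3]]
1.75 [[300.1, 165.0], [302.0, 111.3]]
```

View pics/w10.png

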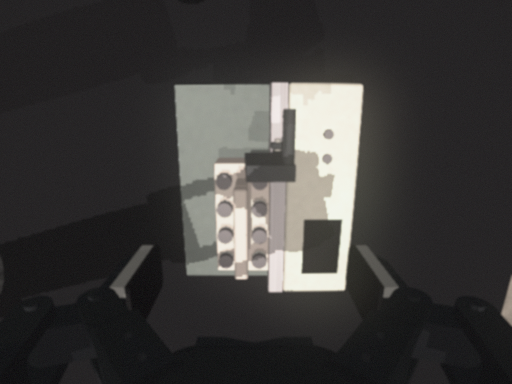

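```bash
python3 - <<'E'
from h import *
im=cv2.imread("pics/w10.png")
cv2.imwrite("pics/w10z.png",cv2.resize(im[145:295,205:305],None,fx=5,fy=4,interpolation=cv2.INTER_CUBIC))
m=bot.camera_model("wrist")
print(proj(m,[bay(*p) for p in [(-.02,.045,.055),(-.02,-.105,.055),(-.075,-.14,.01),(-.075,.14,.01),(.16,.14,.055),(.16,-.14,.055)]]).round(1).tolist())
snap("top","t10");snap("scene","s10")
im=cv2.imread("pics/t10.png");cv2.imwrite("pics/t10z.png",cv2.resize(im[110:230,150:280],None,fx=5,fy=5))
E
```

```text
[[214.6, 164.2], [218.5, 271.5], [187.2, 276.4], [175.1, 87.0], [364.8, 85.5], [345.9, 292.8]]
```

View pics/w10z.png

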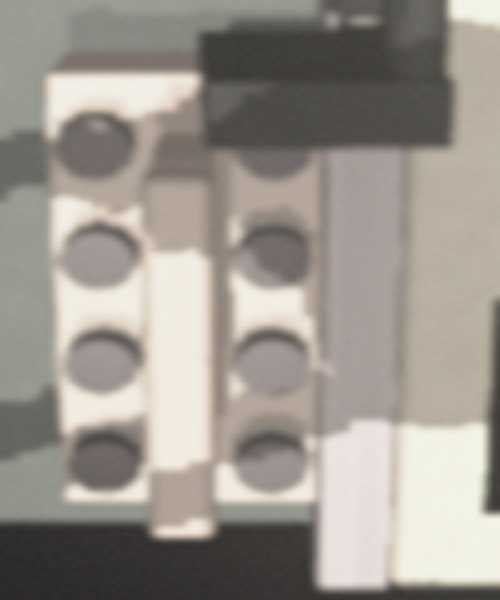

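View pics/s10.png

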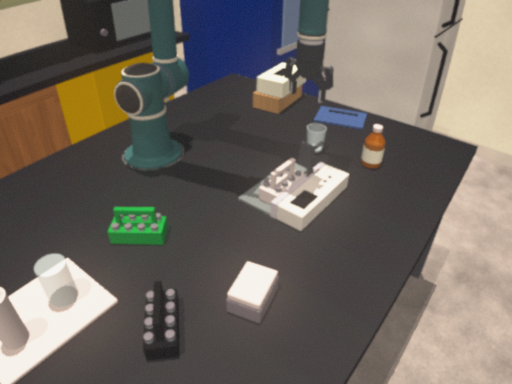

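View pics/t10z.png

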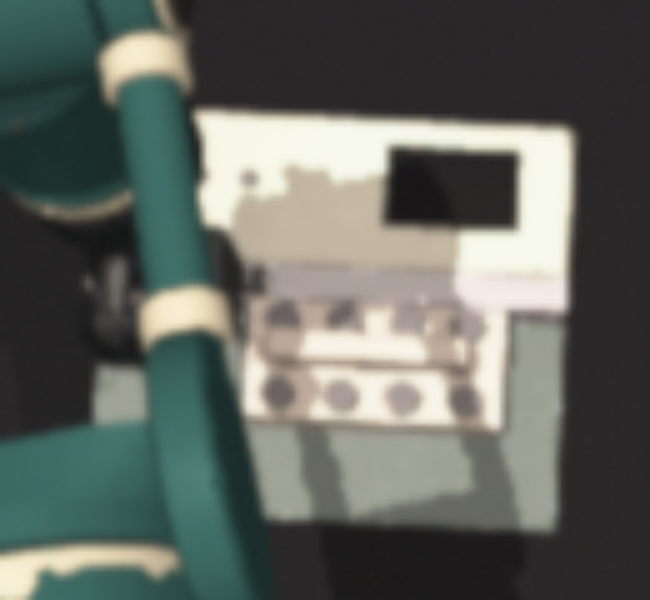

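The rack's top corners measure (214.4,163) and (218.2,270), against a predicted home of (214.6,164) and (218.5,271). The bar is at column 288, so the stop is at about 1.6 rad. The bottle, beaker and tip box are at their starting pixels, and the arm is clear of everything.

```bash
python3 -c "
from workcell import bot
print(bot.finish_job())"
```

```text
the job is handed in; nothing more can be done
None
```

I flipped the stop fully down and carried the white rack by its handle into the bay. I set it flush against the fence, touching the stop, then flipped the stop back up and handed the job in at about 19.4 s.

**Last checks:**
- **Stop:** the bar appears where it should for about 1.6 rad, so the stop is up.
- **Rack:** its corners are within about 1.5 px (roughly 2 mm) of the home position. It stands upright and square to the fence, at y ≈ −30 mm.
- **Bystanders:** the bottle, beaker and tip box looked unmoved in the scene view.
- **Robot:** it touches nothing, with the wrist force near zero.

**Not seen directly:** I had no direct view of the presence lever once the rack was in. I took it as pressed because the rack stands flush and pushed back with 4–7 N at the fence.

**Disagreement:** a wrist picture taken while the arm was still settling showed the rack's fence-side edge 3–4 px off. The later pictures did not show this.

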